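# Draw the trap cartridge from its well with the hook

### The job

Take the hook tool from its stand, use it to catch the yellow wire loop of the blue-banded cartridge deep in the white well, draw the cartridge out without reaching for it with the fingers, and stand it on the middle of the round black rest pad, free of the hook. Hang the hook back in the fork of its stand, then take the cartridge by its body and set it upright in the empty tray. Keep the cartridge upright and do not drop it, and leave the spent cartridge, bottles, can, cup and wrench where they are.

Things in the scene. Friction and masses are not known exactly. Their poses are not given: they have to be found in the camera images.
- cartridge_mid (a point): the cartridge to draw out: upright white cylinder with a blue band, body 58 mm diameter, 42 mm tall, about 0.2 kg, a yellow wire loop on top. This point is the centre of the body, 21 mm above its underside; z up its axis. At first it stands loose on the floor of the well, loop turned up to 0.9 rad either way
- loop_top (a point): wire centre at the top of the cartridge's loop, 70 mm above its underside; at first about 52 mm below the well's mouth. The loop, 5 mm round wire, stands upright in the cartridge's yz plane (legs at y = -17 and +17 mm, arched top); the opening is 29 mm wide, about 25 mm high at its middle, so hook it along the cartridge's x
- cartridge: the same cartridge; origin at the centre of its underside, axes as cartridge_mid
- hook: hook tool, 150 mm tall, 0.12 kg, used upright, hook down. Origin on the shaft axis at the very bottom; z up the shaft. Steel shaft 5 mm thick to z = 85 mm; square black collar 34 x 34 mm, z = 85 to 91; orange square handle 24 x 24 mm (sides along x and y), z = 91 to 150
- hook_grip (a point): centre of the hook tool's orange handle, on the shaft axis, 120 mm above the very bottom of the hook; axes as the tool
- hook_throat (a point): bottom of the hook's throat, where a loop hangs: 7.5 mm to the tool's -x of the shaft axis, 5 mm above the hook's bottom (a hanging wire's centre is 2.5 mm higher). The foot, 5 mm round, runs 15 mm from the shaft to the tool's -x, then turns up; the tip's top is 12.5 mm above the hook's bottom; clear throat 10 mm
- well: the well: fixed white block 110 x 110 mm, 130 mm high, with one vertical round bore in its middle, 70 mm diameter, floor 8 mm above the table (122 mm deep). Origin at the centre of its underside
- well_mouth (a point): centre of the bore's mouth, 130 mm above the table
- stand: the hook's fixed stand: base 100 x 90 mm, 8 mm high, post at its +x side (front face at x = 39 mm) carrying a level two-pronged fork that points to the stand's -x. Prongs 10 mm wide, tops 105 mm above the table, from x = -25 mm to the post; open 14 mm slot between them along y = 0. Origin at the centre of the base's underside
- fork_top (a point): point in the fork's slot where the shaft hangs (stand's x = 0, y = 0), level with the prong tops. The tool hangs with its collar on both prongs, axes as the stand's (hook foot to the stand's -x), its bottom 20 mm and hook_grip 140 mm above the table; lift it a little and draw it out to the stand's -x, or lift it straight out
- pad: the rest pad: fixed black round rubber disc, 100 mm diameter, 6 mm high; origin at the centre of its underside
- tray_empty: the empty tray, fixed: shallow square steel tray 130 x 130 mm outside, 14 mm high, walls 4 mm, floor about 5 mm thick; origin at the centre of its underside
- tray_full: the other, equal tray, fixed, which holds the spent cartridge; the two trays may be in either place
- spent_mid (a point): the already spent cartridge, same shape with an orange band; this point is the centre of its body. Leave alone
- tin_mid (a point): a small can, 52 mm diameter, 58 mm tall, its centre. Leave alone
- amber_mid (a point): an amber bottle, 68 mm diameter, 160 mm tall, its centre. Leave alone
- clear_mid (a point): a clear bottle, 64 mm diameter, 150 mm tall, its centre. Leave alone
- beaker_mid (a point): a white cup, 72 mm diameter, 80 mm tall, its centre. Leave alone
- wrench: a wrench 150 mm long lying on the table near the robot. Leave alone
Things that resemble listed ones, but are neither listed nor needed, are in the scene too. What is shaped like the tray_empty but brown or green is not meant. What is shaped like the cartridge but red is not meant.

How it is judged:
By the outcome, as a careful person would: the job done as asked, in the order asked, and still so for the second after the job is handed in, with the robot touching nothing.
It also fails if it takes over 72 s, if anything falls off the work surface, if the arm or the gripper's body presses on something with over 40 N, if the wrist force passes 120 N, or if a joint passes its speed limit or range.

### The arm

A 6-joint arm with a two-finger parallel gripper is mounted at the origin on the work surface. World frame = base frame: x ahead of the robot, y to its left, z up, the work surface at z = 0. Lengths are in m, angles in rad, forces in N, time in s.
With the tool pointing down it reaches from about 0.25 to 0.775 m from the base axis. Payload 4 kg.
Tool frame: the origin (TCP) lies midway between the tips of the shut fingers; the grasp point (between the pads) lies 19 mm behind it; z points along the fingers, y is the line along which they close (so a half turn about z gives the same grasp; the last joint's range is limited). The gripper opens to 94 mm and grips with 3 to 60 N. Pads are 16 mm wide; open, the fingers measure 119 mm over their backs; the gripper's body (75 mm by 177 mm) begins 78 mm behind the grasp point.
Start: joints at [-1.259, 0.087, 1.371, -0, 1.684, -0.103], TCP at [0.222, -0.503, 0.178] pointing down, gripper open.
Joint ranges: [-3.1, 3.1], [-0.76, 2.03], [0.27, 2.55], [-1.08, 4.22], [0.17, 2.65], [-2.57, 2.57]. Speed limits (rad/s): [2.79, 2.79, 3.14, 3.14, 3.14, 3.14].

### API

Orientations are given as a 3x3 rotation matrix whose columns are the frame's x, y, z axes.
In Python, from rig import robot gives the robot as it stands.
- The arm moves only by the tool arm_command, never from a script. Its arguments are lists of equal length, an entry for each row: "translation": the shift along the tool's x, y, z in m, a list of three; "yaw": the turn about the tool's z in rad. In form: {"translation": [[dx, dy, dz], ...], "yaw": [yaw, ...]}. A call has 1 to 20 rows; each row is the pose to reach, as a shift and turn from the pose commanded when the call began, along the tool's axes at that moment; what a row does not reach only later rows make up. A row lasts 1/12 s, in which the tool goes at most 41.7 mm and 7.16 degrees, less where a joint would pass 70% of its speed; a pose out of reach is approached as far as the arm can. A call with a gripper value outside its range is refused whole. "jaw" is the closure, from 0 (fully open) to 1 (shut), set as the call begins (left out, the last holds). The fingers move at their own pace and stop on an object; "grip_force" is the grip in N (left out, the last holds). Time passes only in rows, so rows that repeat a pose let the fingers close. It gives the time, the measured TCP pose, the force, the opening and the grip force at its end, in the units of the state.
- robot.observe(): the state, without advancing time (a new reading comes with each control period).
- robot.read_camera(name): name is "side" or "top" or "wrist"; returns a dict with "image" (400x640x3 uint8, red, green, blue), "z_map" (400x640 float32, m along the optical axis (not along the pixel's ray), 0 where there is no reading), "fx", "fy", "cx", "cy" (pixels), "k1" (the pictures are not rectified: a ray, as slopes to the right and down, at radius r is drawn at 1 + k1 r^2 times it, then the intrinsics apply), "rvec" (rotation vector, rad) and "tvec" (3), from world to camera coordinates, as OpenCV has them. Camera axes: x right, y down, z forward; pixel columns grow to the right and rows downward; lengths in m; the calibration is good to about 2 mm. A picture is of the moment at which its call begins.
- robot.hand_in(): hands the job in; it is judged then, once.
The state is a dict: "t": time; "joints": joint angles; "joint_vel": joint speeds; "joint_efforts": joint torques, N m; "ee_pos": TCP position; "tool_rot": TCP orientation; "wrist_force": force on the tool from outside, world axes, zero at the start; "ft_torque": the same for the moment, N m; "grip_width": finger opening in m; "finger_force": force on a finger pad.
Only numpy, scipy, OpenCV 4.12 (cv2) and the standard library are available. Lean on these libraries where they do the work, as an engineer would, in place of code of your own. Each camera call takes 0.05 s, during which the arm holds its last target. There are 200 camera calls.

## Working session

There is one attempt and no reset: what is moved stays moved. The work goes in short steps, Python scripts to look and compute and a tool call to move; the robot and the scene stay as the last step left them, time stands still between calls to the robot, and variables do not carry over. Pictures are saved under pics/ and viewed, at most 10 in all, crops included, and the job is handed in when it is done.

Besides the shell and the picture viewer there is one more tool, called after "Call:" as name([rows], argument=value, ...), one row to a line, values as JSON. arm_command: Moves the arm, as the interface text tells. Its arguments: {"type":"object","properties":{"translation":{"type":"array","items":{"type":"array","items":{"type":"number"}}},"yaw":{"type":"array","items":{"type":"number"}},"jaw":{"type":"number"},"grip_force":{"type":"number"}},"required":["translation","yaw"]}

```bash
mkdir -p pics; cat > h.py <<'E'
import numpy as np, cv2
from rig import robot
def cam(n):
    c=robot.read_camera(n); c['R']=cv2.Rodrigues(np.array(c['rvec'],float))[0]; c['t']=np.array(c['tvec'],float).ravel(); return c
def save(c,f,box=None,s=1):
    im=c['image'][:,:,::-1]
    if box: x0,y0,x1,y1=box; im=im[y0:y1,x0:x1]
    cv2.imwrite('pics/'+f,cv2.resize(im,None,fx=s,fy=s,interpolation=cv2.INTER_CUBIC))
def slopes(c,uv):
    d=(np.atleast_2d(uv).astype(float)-[c['cx'],c['cy']])/[c['fx'],c['fy']]; s=d.copy()
    for _ in range(15): s=d/(1+c['k1']*(s**2).sum(1,keepdims=True))
    return s
def ray(c,uv):
    s=slopes(c,uv); d=np.c_[s,np.ones(len(s))]@c['R']; return -c['R'].T@c['t'],d
def onz(c,uv,z):
    o,d=ray(c,uv); return o+d*((z-o[2])/d[:,2])[:,None]
def pts(c):
    "world point per pixel (HxWx3), nan if none"
    h,w=c['z_map'].shape; u,v=np.meshgrid(np.arange(w),np.arange(h))
    s=slopes(c,np.c_[u.ravel(),v.ravel()]); z=c['z_map'].ravel()[:,None].astype(float)
    P=(np.c_[s*z,z]-c['t'])@c['R']; P[z[:,0]<=0]=np.nan; return P.reshape(h,w,3)
def proj(c,P):
    q=np.atleast_2d(P)@c['R'].T+c['t']; s=q[:,:2]/q[:,2:]; s=s*(1+c['k1']*(s**2).sum(1,keepdims=True)); return s*[c['fx'],c['fy']]+[c['cx'],c['cy']]
def hsv(c): return cv2.cvtColor(c['image'],cv2.COLOR_RGB2HSV)
def delta(p,yaw=None):
    o=robot.observe(); R=np.array(o['tool_rot']); return R.T@(np.array(p)-o['ee_pos'])
E
python3 - <<'E'
from h import *
t=cam('top');s=cam('side');save(t,'top.png');save(s,'side.png')
for c in(t,s): print(-c['R'].T@c['t'],c['fx'],c['k1'])
print(robot.observe()['tool_rot'])
E
```

```text
[ 0.46412422 -0.11324839  1.37362063] 437.18142363552926 -0.07720871720428299
[0.11917273 0.72424586 0.70975894] 376.4177780045963 -0.029895534927817484
[[ 9.15190716e-01  4.03020594e-01 -5.95583215e-04]
 [ 4.03020984e-01 -9.15188867e-01  1.85033533e-03]
 [ 2.00652114e-04 -1.93344224e-03 -9.99998111e-01]]
```

View pics/top.png

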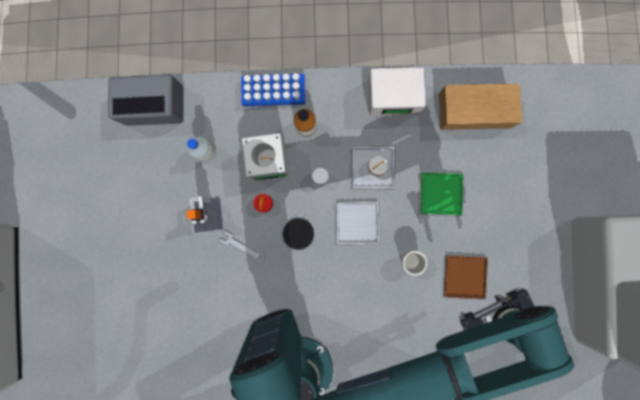

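View pics/side.png

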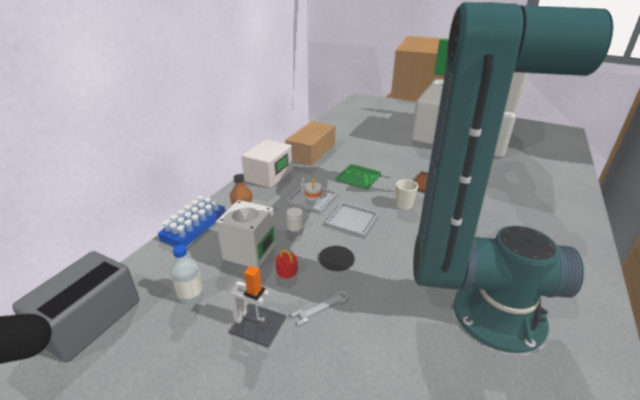

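The top view shows the stand at (205,212) with the orange handle at (194,214), the well at (264,156) with a yellow loop inside, and the pad at (298,234). The candidates are:
- **Cartridges:** well (264,156), red decoy (263,203), and orange-banded spent one (377,166). The one in the well is meant.
- **Trays:** steel empty (357,222), steel full (373,167), green (441,193) and brown (466,276). The steel one at (357,222) is meant.

The side view agrees: stand (257,300), red cartridge (287,264), empty tray (351,219).

```bash
python3 - <<'E'
from h import *
t=cam('top');s=cam('side')
a=cv2.resize(t['image'][125:265,170:310],None,fx=4,fy=4,interpolation=cv2.INTER_CUBIC)
b=cv2.resize(s['image'][255:350,215:265],None,fx=4,fy=4,interpolation=cv2.INTER_CUBIC)
b=cv2.copyMakeBorder(b,0,a.shape[0]-b.shape[0],0,0,cv2.BORDER_CONSTANT)
cv2.imwrite('pics/crop.png',np.hstack([a,b])[:,:,::-1])
P=pts(t)
H=hsv(t)
def blob(m,box):
    k=np.zeros(m.shape,bool);x0,y0,x1,y1=box;k[y0:y1,x0:x1]=1;return m&k
def rep(n,m):
    ys,xs=np.nonzero(m);
    if len(xs): print(n,len(xs),xs.mean().round(1),ys.mean().round(1),np.nanmedian(P[m],0).round(4), cv2.minAreaRect(np.c_[xs,ys].astype(np.float32)))
Z=P[:,:,2]
rep('orange',blob((H[...,0]<16)&(H[...,1]>150)&(H[...,2]>120),(180,195,215,230)))
rep('base',blob((abs(Z-.008)<.012)&(H[...,2]<110),(190,190,230,240)))
rep('welltop',blob(abs(Z-.13)<.012,(235,125,292,185)))
m=blob((H[...,2]<50),(275,210,325,255));rep('pad',m)
ys,xs=np.nonzero(m);print('pad',onz(t,[[xs.mean(),ys.mean()]],.006))
rep('loop',blob((H[...,0]>15)&(H[...,0]<35)&(H[...,1]>90),(245,140,285,172)))
for n,bx in(('trayE',(332,196,384,248)),('trayF',(345,143,400,193))): rep(n,blob((abs(Z-.014)<.006),bx))
m=blob(abs(Z-.13)<.012,(235,125,292,185))
for n,mm,z in(('well',m,.13),('base',blob((abs(Z-.008)<.012)&(H[...,2]<110),(190,190,230,240)),.008)):
    ys,xs=np.nonzero(mm);q=onz(t,np.c_[xs,ys],z)[:,:2].astype(np.float32);print(n,cv2.minAreaRect(q))
E
```

```text
orange 82 191.6 214.1 [0.4903 0.274  0.1687] ((191.5, 214.0), (8.0, 9.0), 90.0)
base 585 210.3 215.7 [0.4852 0.2642 0.0078] ((206.95730590820312, 214.1158447265625), (31.36255645751953, 27.276588439941406), 83.6598129272461)
welltop 1054 262.9 154.4 [0.6566 0.0769 0.1297] ((262.8692321777344, 154.45387268066406), (38.82286834716797, 38.82286834716797), 82.87498474121094)
pad 664 297.6 233.4 [ 0.4239 -0.0073  0.0058] ((297.5, 233.0), (28.0, 29.0), 90.0)
pad [[ 0.42382395 -0.00684234  0.006     ]]
loop 4 266.5 158.0 [0.6534 0.0749 0.0776] ((266.5, 158.0), (3.0, 0.0), 180.0)
trayE 349 358.0 222.3 [ 0.4499 -0.198   0.0114] ((357.26361083984375, 222.46282958984375), (42.27583694458008, 41.717254638671875), 88.31531524658203)
trayF 269 372.8 167.2 [ 0.6228 -0.244   0.0117] ((374.0, 167.5), (44.0, 41.0), -0.0)
well ((0.6565520167350769, 0.07770081609487534), (0.11243082582950592, 0.11171069741249084), 5.795301914215088)
base ((0.4921714663505554, 0.2775607109069824), (0.09862471371889114, 0.08693020790815353), 5.247374534606934)
```

View pics/crop.png

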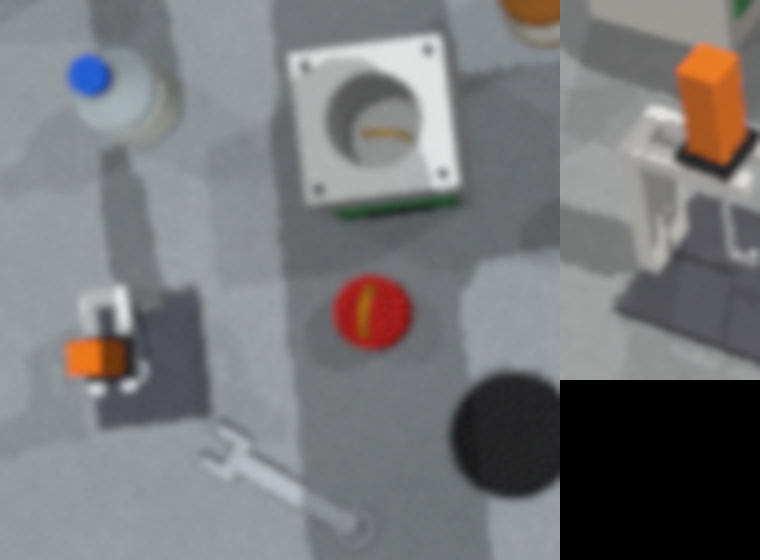

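The crop shows the well bore with the loop at about px (260–273,158), nearly along the world y axis. The cartridge body in the well is white, and the red decoy is at (263,203). The stand has its post at world +x, with the hook's foot pointing towards the robot. I'll look with the wrist camera next.

```bash
python3 - <<'E'
from h import *
w=cam('wrist');o=robot.observe();R=np.array(o['tool_rot']);C=-w['R'].T@w['t']
print('cam in tool',R.T@(C-o['ee_pos']),'axis',R.T@w['R'][2],w['fx'],'camx',R.T@w['R'][0])
print(delta([.49,.25,.40]),delta([.58,.09,.40]))
E
```

```text
cam in tool [ 6.91108049e-02 -1.93617983e-04 -2.06562236e-01] axis [-2.40264953e-01  4.65511063e-04  9.70707235e-01] 312.4900650520927 camx [ 6.07185130e-04  9.99999761e-01 -3.29270901e-04]
[ 0.5491954  -0.58126909 -0.22183015] [ 0.56707945 -0.3985668  -0.22201766]
```

Call:
arm_command([
  [0.566,-0.385,-0.072],
  [0.566,-0.385,-0.072],
  [0.566,-0.385,-0.072],
  [0.566,-0.385,-0.072],
  [0.566,-0.385,-0.072],
  [0.566,-0.385,-0.072],
  [0.566,-0.385,-0.072],
  [0.566,-0.385,-0.072],
  [0.566,-0.385,-0.072],
  [0.566,-0.385,-0.072],
  [0.566,-0.385,-0.072],
  [0.566,-0.385,-0.072],
  [0.566,-0.385,-0.072],
  [0.566,-0.385,-0.072],
  [0.566,-0.385,-0.072],
  [0.566,-0.385,-0.072],
  [0.566,-0.385,-0.072],
  [0.566,-0.385,-0.072],
  [0.566,-0.385,-0.072],
  [0.566,-0.385,-0.072],
], yaw=[0.315,0.315,0.315,0.315,0.315,0.315,0.315,0.315,0.315,0.315,0.315,0.315,0.315,0.315,0.315,0.315,0.315,0.315,0.315,0.315])

```text
t: 1.92
ee_pos: [0.5841, 0.0765, 0.2497]
tool_rot: [[0.995, 0.099, -0.001], [0.099, -0.995, -0.001], [-0.001, 0.001, -1.0]]
wrist_force: [0.1, -0.6, -0.2]
grip_width: 0.0937
finger_force: 0.0
```

```bash
python3 - <<'E'
from h import *
o=robot.observe();print(o['t'],o['ee_pos'],np.array(o['tool_rot']).round(3)[:,0],o['joints'])
w=cam('wrist');save(w,'w1.png')
P=pts(w);H=hsv(w);Z=P[...,2]
uv=proj(w,[[.655,.077,.078]])[0];print('exp',uv)
m=(H[...,0]>12)&(H[...,0]<38)&(H[...,1]>90)&(np.hypot(P[...,0]-.656,P[...,1]-.077)<.036)
ys,xs=np.nonzero(m);print(len(xs),xs.mean(),ys.mean(),cv2.minAreaRect(np.c_[xs,ys].astype(np.float32)))
q=P[m];print(np.nanmin(q,0),np.nanmax(q,0),np.nanmedian(q,0));print(q[::max(1,len(q)//25)].round(4))
top=(abs(Z-.13)<.006)&(np.hypot(P[...,0]-.656,P[...,1]-.077)<.09);ys,xs=np.nonzero(top)
print('well',cv2.minAreaRect(onz(w,np.c_[xs,ys],.13)[:,:2].astype(np.float32)))
E
```

```text
1.9167 [0.58407878 0.07645311 0.24970807] [ 0.995  0.099 -0.001] [ 3.44137037e-02  1.74552205e-01  1.13272196e+00 -7.90680948e-04
  1.83534969e+00  1.50555104e+00]
exp [325.08629202 121.3722838 ]
108 323.9074074074074 120.92592592592592 ((324.0084228515625, 120.96347045898438), (31.03061294555664, 3.522799253463745), 12.994616508483887)
[0.65200391 0.05957304 0.06773299] [0.65878748 0.09665209 0.08191231] [0.65538538 0.07839948 0.07743026]
[[0.6582 0.0967 0.0686]
 [0.6586 0.0918 0.0734]
 [0.6573 0.0941 0.071 ]
 [0.6577 0.0892 0.0766]
 [0.6582 0.0845 0.077 ]
 [0.6562 0.0927 0.0726]
 [0.6566 0.0879 0.0798]
 [0.6571 0.0832 0.0783]
 [0.6552 0.0914 0.0751]
 [0.6556 0.0866 0.0773]
 [0.6561 0.082  0.0786]
 [0.6565 0.0773 0.0795]
 [0.6546 0.0854 0.0784]
 [0.655  0.0807 0.0808]
 [0.6555 0.076  0.0815]
 [0.656  0.0713 0.077 ]
 [0.6539 0.0806 0.0802]
 [0.6544 0.0759 0.0798]
 [0.6549 0.0712 0.0799]
 [0.6554 0.0663 0.0751]
 [0.6532 0.0757 0.0788]
 [0.6537 0.071  0.0772]
 [0.6542 0.0662 0.0756]
 [0.6547 0.0611 0.068 ]
 [0.6529 0.0673 0.0764]
 [0.6534 0.0623 0.0709]
 [0.6521 0.0634 0.071 ]]
well ((0.6574603915214539, 0.07802030444145203), (0.10944850742816925, 0.11079046875238419), 5.698256015777588)
```

View pics/w1.png

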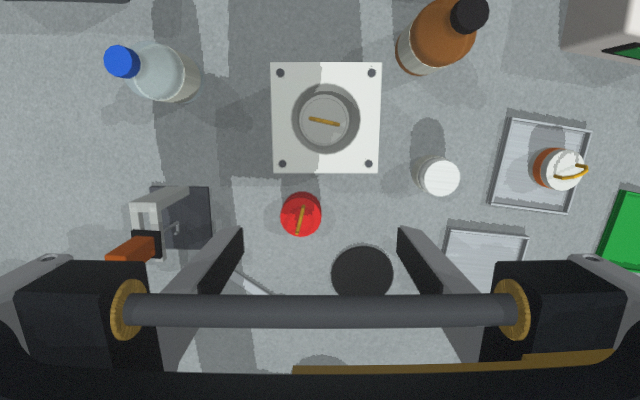

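The wrist view shows the loop at (324,121), the well top centred at (326,118), and the stand at lower left (170,230). I'm moving over the hook's handle for a closer look.

Call:
arm_command([
  [-0.073,-0.208,0],
  [-0.073,-0.208,0],
  [-0.073,-0.208,0],
  [-0.073,-0.208,0],
  [-0.073,-0.208,0],
  [-0.073,-0.208,0],
  [-0.073,-0.208,0],
  [-0.073,-0.208,0],
], yaw=[0,0,0,0,0,0,0,0])

```text
t: 2.63
ee_pos: [0.4913, 0.2755, 0.2503]
tool_rot: [[0.995, 0.099, 0.001], [0.099, -0.995, -0.001], [0.001, 0.001, -1.0]]
wrist_force: [-0.3, -1.0, -0.1]
grip_width: 0.0941
finger_force: 0.0
```

```bash
python3 - <<'E'
from h import *
o=robot.observe();R=np.array(o['tool_rot']);print(o['t'],o['ee_pos'],R[:,0])
w=cam('wrist');save(w,'w2.png')
P=pts(w);H=hsv(w);Z=P[...,2];r=np.hypot(P[...,0]-.491,P[...,1]-.276)
def rect(n,m,z):
    m=cv2.morphologyEx(m.astype(np.uint8),cv2.MORPH_OPEN,np.ones((2,2)))
    ys,xs=np.nonzero(m);print(n,len(xs),xs.mean(),ys.mean(),cv2.minAreaRect(onz(w,np.c_[xs,ys],z)[:,:2].astype(np.float32)))
org=(H[...,0]<16)&(H[...,1]>130)&(H[...,2]>80)
rect('handle top',org&(Z>.164)&(r<.03),.17)
rect('base',(abs(Z-.008)<.004)&(H[...,2]<120)&(r<.075),.008)
rect('collar',(abs(Z-.111)<.005)&(H[...,2]<80)&(r<.035),.111)
rect('prong',(abs(Z-.105)<.004)&(H[...,2]>120)&(r<.08),.105)
E
```

```text
2.6333 [0.49132211 0.27545456 0.25034492] [9.95091861e-01 9.89516423e-02 8.72197052e-04]
handle top 616 316.90097402597405 197.09415584415584 ((0.49184128642082214, 0.277880996465683), (0.025098837912082672, 0.022751346230506897), 5.069136142730713)
base 2278 317.7805092186128 170.13564530289727 ((0.49078479409217834, 0.27844253182411194), (0.09832139313220978, 0.08913109451532364), 4.97639274597168)
collar 251 316.80876494023903 178.11553784860558 ((0.4917232394218445, 0.27795475721359253), (0.03400196135044098, 0.0337645560503006), 2.5021636486053467)
prong 685 316.8029197080292 154.5051094890511 ((0.5041720271110535, 0.27994924783706665), (0.07501928508281708, 0.03343817964196205), 4.968656063079834)
```

View pics/w2.png

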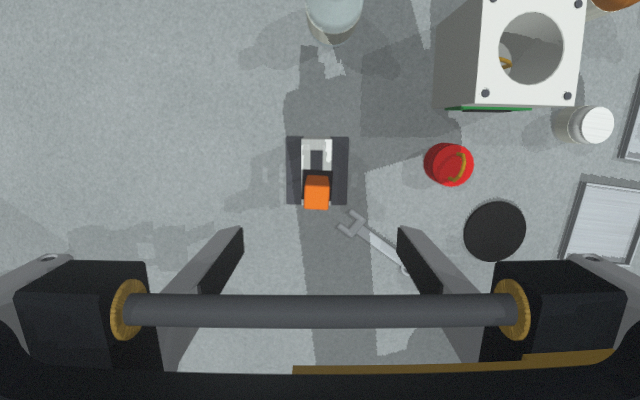

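The wrist view shows the handle top at (317,197), centred between the fingers, on stand yaw 0.087. I'm descending and gripping.

Call:
arm_command([
  [0.0004,-0.0025,0.035],
  [0.0004,-0.0025,0.07],
  [0.0004,-0.0025,0.1],
  [0.0004,-0.0025,0.12],
  [0.0004,-0.0025,0.129],
  [0.0004,-0.0025,0.129],
], yaw=[0.012,0.012,0.012,0.012,0.012,0.012])

```text
t: 3.18
ee_pos: [0.4907, 0.2765, 0.1181]
tool_rot: [[0.996, 0.084, -0.005], [0.084, -0.996, -0.003], [-0.005, 0.002, -1.0]]
wrist_force: [-0.5, 0.6, -0.1]
grip_width: 0.0942
finger_force: 0.0
```

Call:
arm_command([
  [0,0,0],
  [0,0,0],
  [0,0,0],
  [0,0,0],
  [0,0,0],
  [0,0,0],
  [0,0,0],
  [0,0,0],
], yaw=[0,0,0,0,0,0,0,0], jaw=1, grip_force=30)

```text
t: 3.85
ee_pos: [0.4913, 0.2794, 0.1212]
tool_rot: [[0.996, 0.088, 0.0], [0.088, -0.996, -0.0], [0.0, 0.0, -1.0]]
wrist_force: [0.1, -0.2, -0.4]
grip_width: 0.044
finger_force: 0.0
```

Call:
arm_command([
  [0,0,0],
  [0,0,0],
  [0,0,0],
  [0,0,0],
  [0,0,0],
  [0,0,0],
  [0,0,0],
], yaw=[0,0,0,0,0,0,0])

```text
t: 4.43
ee_pos: [0.4913, 0.2793, 0.121]
tool_rot: [[0.996, 0.088, -0.0], [0.088, -0.996, -0.0], [-0.0, 0.0, -1.0]]
wrist_force: [-0.8, 0.2, -0.4]
grip_width: 0.0242
finger_force: 29.6
```

Gripped squarely. I'm lifting straight out and hovering beside the loop above the well.

Call:
arm_command([
  [0,0,-0.01],
  [0,0,-0.04],
  [0,0,-0.075],
  [0,0,-0.115],
  [0,0,-0.15],
  [0,0,-0.18],
  [0.01,0.013,-0.195],
  [0.03,0.039,-0.2],
  [0.055,0.071,-0.2],
  [0.08,0.104,-0.2],
  [0.105,0.136,-0.2],
  [0.13,0.169,-0.2],
  [0.15,0.195,-0.2],
  [0.163,0.212,-0.195],
  [0.17,0.22,-0.18],
  [0.17,0.22,-0.16],
  [0.17,0.22,-0.14],
  [0.17,0.22,-0.125],
  [0.17,0.22,-0.12],
  [0.17,0.22,-0.12],
], yaw=[0,0,0,0,0,0,0,0.03,0.06,0.1,0.14,0.18,0.218,0.218,0.218,0.218,0.218,0.218,0.218,0.218])

```text
t: 6.1
ee_pos: [0.6791, 0.075, 0.2391]
tool_rot: [[0.992, -0.13, -0.004], [-0.13, -0.992, -0.0], [-0.004, 0.001, -1.0]]
wrist_force: [-1.1, 0.1, -1.6]
grip_width: 0.0238
finger_force: 29.6
```

```bash
python3 - <<'E'
from h import *
o=robot.observe();R=np.array(o['tool_rot']);print(o['t'],o['ee_pos'],R[:,0],o['grip_width'])
w=cam('wrist');s=cam('side')
a=w['image'][100:330,160:480];b=s['image'][150:265,180:340]
cv2.imwrite('pics/h1.png',np.vstack([cv2.resize(a,(640,460))[:,:, ::-1],])) 
H=hsv(w)
m=(H[...,0]>12)&(H[...,0]<38)&(H[...,1]>90);m[260:]=0
n,l,st,ce=cv2.connectedComponentsWithStats(m.astype(np.uint8))
for i in range(1,n):
    if st[i,4]>10: print(st[i],ce[i],onz(w,[ce[i]],.078))
print('exp loop',proj(w,[[.6555,.078,.078]]),'hook foot exp',proj(w,[o['ee_pos']+R@[0,0,.101],o['ee_pos']+R@[-.015,0,.101]]))
E
```

```text
6.1 [0.67907774 0.0750065  0.23911918] [ 0.99152196 -0.12987714 -0.00401634] 0.023767960109293
[ 382   62   63   65 2325] [408.43827957  96.35268817] [[ 0.76355117 -0.03761515  0.078     ]]
[558 175  34  21 173] [578.80924855 186.61849711] [[ 0.63149683 -0.24814658  0.078     ]]
exp loop [[319.55553936 200.85270339]] hook foot exp [[319.56015754 193.13730735]
 [319.55378922 207.48061984]]
```

View pics/h1.png

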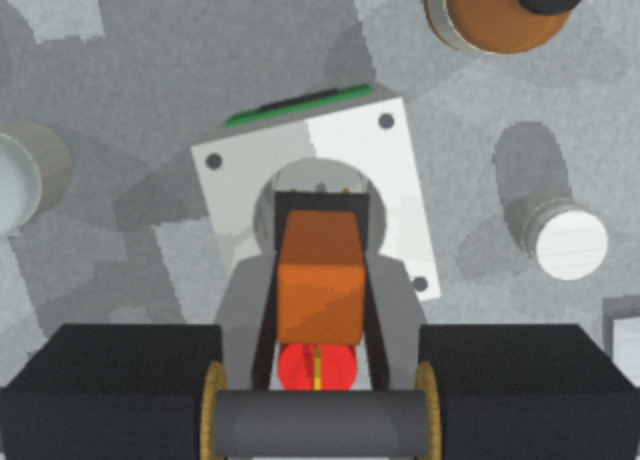

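The crop shows the handle (320,280) over the bore, with the loop hidden behind the collar and its legs peeping out at about (292,190) and (346,190), laterally centred. I'm descending gently.

Call:
arm_command([
  [0,0,0.008],
  [0,0,0.018],
  [0,0,0.028],
  [0,0,0.038],
  [0,0,0.048],
  [0,0,0.057],
  [0,0,0.065],
  [0,0,0.072],
  [0,0,0.078],
  [0,0,0.082],
  [0,0,0.085],
  [0,0,0.085],
], yaw=[0,0,0,0,0,0,0,0,0,0,0,0])

```text
t: 7.2
ee_pos: [0.6797, 0.075, 0.1554]
tool_rot: [[0.992, -0.13, -0.001], [-0.13, -0.992, -0.0], [-0.001, 0.0, -1.0]]
wrist_force: [0.3, -0.6, -1.3]
grip_width: 0.0239
finger_force: 29.6
```

```bash
python3 -c "
from h import *
o=robot.observe();print(o['ee_pos'],o['wrist_force'],o['ft_torque'])"
```

```text
[0.67972566 0.07502707 0.15541485] [ 0.29799389 -0.61409114 -1.34552152] [-6.37390332e-03  1.32239145e-02 -3.58628459e-05]
```

Call:
arm_command([
  [-0.003,0,0],
  [-0.006,0,0],
  [-0.009,0,0],
  [-0.012,0,0],
  [-0.0145,0,0],
  [-0.017,0,0],
  [-0.017,0,-0.003],
  [-0.017,0,-0.007],
  [-0.017,0,-0.011],
  [-0.017,0,-0.015],
  [-0.017,0,-0.019],
  [-0.017,0,-0.023],
  [-0.017,0,-0.025],
  [-0.017,0,-0.025],
  [-0.017,0,-0.025],
], yaw=[0,0,0,0,0,0,0,0,0,0,0,0,0,0,0])

```text
t: 8.45
ee_pos: [0.663, 0.0772, 0.1808]
tool_rot: [[0.992, -0.13, -0.0], [-0.13, -0.992, -0.0], [-0.0, 0.0, -1.0]]
wrist_force: [1.1, 0.4, -4.5]
grip_width: 0.0238
finger_force: 29.6
```

Call:
arm_command([
  [0,0,0],
  [0,0,-0.003],
  [0,0,-0.009],
  [0,0,-0.017],
  [0,0,-0.026],
  [0,0,-0.036],
  [0,0,-0.046],
  [0,0,-0.056],
  [0,0,-0.066],
  [0,0,-0.076],
  [0,0,-0.086],
  [0,0,-0.096],
  [0,0,-0.106],
  [0,0,-0.116],
  [0,0,-0.126],
  [0,0,-0.136],
  [0,0,-0.144],
  [0,0,-0.149],
  [0,0,-0.151],
  [0,0,-0.151],
], yaw=[0,0,0,0,0,0,0,0,0,0,0,0,0,0,0,0,0,0,0,0])

```text
t: 10.12
ee_pos: [0.6633, 0.0773, 0.3327]
tool_rot: [[0.992, -0.13, 0.001], [-0.13, -0.992, -0.0], [0.001, -0.0, -1.0]]
wrist_force: [-0.1, 0.7, -3.6]
grip_width: 0.0238
finger_force: 29.6
```

```bash
python3 - <<'E'
from h import *
o=robot.observe();R=np.array(o['tool_rot']);print(o['t'],o['ee_pos'],o['wrist_force'])
s=cam('side');uv=proj(s,[o['ee_pos']])[0].astype(int);print(uv)
x,y=uv;save(s,'lift.png',(x-60,max(0,y-40),x+60,y+100),4)
P=pts(s);H=hsv(s);m=(H[...,0]>100)&(H[...,0]<130)&(H[...,1]>110)&(np.hypot(P[...,0]-.656,P[...,1]-.078)<.05)
ys,xs=np.nonzero(m)
if len(xs):print(len(xs),np.nanmedian(P[m],0),P[m].min(0),P[m].max(0))
E
```

```text
10.1167 [0.66325229 0.07727512 0.33270908] [-0.07754972  0.70869274 -3.550509  ]
[234 143]
69 [0.63802604 0.09909389 0.18930193] [0.62640696 0.0728572  0.18213814] [0.66363235 0.1087225  0.19587697]
```

View pics/lift.png

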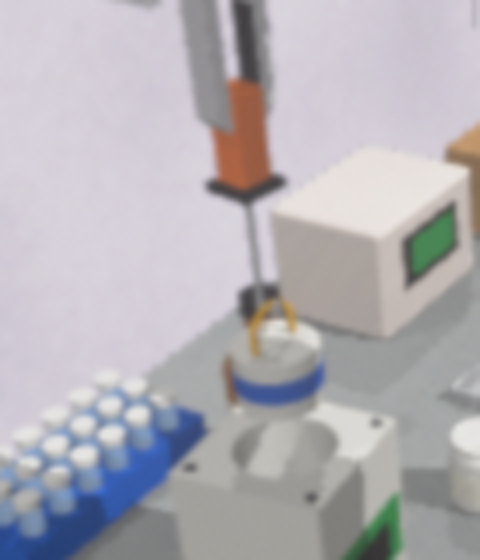

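The crop shows the blue-banded cartridge hanging upright on the hook, clear of the well mouth. I'm carrying it over to the pad smoothly.

Call:
arm_command([
  [-0.0003,0.0001,0],
  [-0.0019,0.001,0],
  [-0.0058,0.003,0],
  [-0.0127,0.0066,0],
  [-0.0227,0.0119,0],
  [-0.0357,0.0187,0],
  [-0.0515,0.027,0],
  [-0.0695,0.0364,0],
  [-0.0891,0.0466,0],
  [-0.1095,0.0573,0],
  [-0.1299,0.068,0],
  [-0.1495,0.0782,0],
  [-0.1675,0.0876,0],
  [-0.1833,0.0959,0],
  [-0.1963,0.1027,0],
  [-0.2063,0.108,0],
  [-0.2132,0.1116,0],
  [-0.2171,0.1136,0],
  [-0.2187,0.1145,0],
  [-0.219,0.1146,0],
], yaw=[0,0,0,0,0,0,0,0,0,0,0,0,0,0,0,0,0,0,0,0])

```text
t: 11.83
ee_pos: [0.4311, -0.008, 0.332]
tool_rot: [[0.992, -0.13, 0.0], [-0.13, -0.992, 0.0], [0.0, -0.0, -1.0]]
wrist_force: [0.4, 0.3, -4.0]
grip_width: 0.0241
finger_force: 29.6
```

```bash
python3 - <<'E'
from h import *
o=robot.observe();print(o['t'],o['ee_pos'],o['wrist_force'])
s=cam('side');P=pts(s);H=hsv(s)
m=(H[...,2]<60)&(abs(P[...,2]-.006)<.006)&(np.hypot(P[...,0]-.424,P[...,1]+.007)<.07)
ys,xs=np.nonzero(m);q=onz(s,np.c_[xs,ys],.006)[:,:2].astype(np.float32);print('pad side',cv2.minEnclosingCircle(q),q.mean(0))
w=cam('wrist');P=pts(w);H=hsv(w)
m=(H[...,2]<60)&(abs(P[...,2]-.006)<.006)&(np.hypot(P[...,0]-.424,P[...,1]+.007)<.07)
ys,xs=np.nonzero(m);q=onz(w,np.c_[xs,ys],.006)[:,:2].astype(np.float32)
if len(q):print('pad wrist',len(q),cv2.minEnclosingCircle(q))
m=(H[...,0]>100)&(H[...,0]<130)&(H[...,1]>110)
P=pts(s);H=hsv(s);m=(H[...,0]>100)&(H[...,0]<130)&(H[...,1]>110)&(np.hypot(P[...,0]-.424,P[...,1]+.007)<.06);print(m.sum(),P[m].min(0),P[m].max(0))
E
```

```text
11.8333 [ 0.43110912 -0.00795032  0.33200243] [ 0.37589977  0.33431199 -4.03500244]
pad side ((0.4227641820907593, 0.00027693717856891453), 0.04351144656538963) [0.42454273 0.01187343]
pad wrist 490 ((0.42515280842781067, -0.0071472059935331345), 0.047700703144073486)
75 [ 0.39397143 -0.00988818  0.18294478] [0.43953063 0.02271837 0.19492674]
```

Call:
arm_command([
  [0,0,0.001],
  [0,0,0.005],
  [0,0,0.012],
  [0,0,0.022],
  [0,0,0.034],
  [0,0,0.047],
  [0,0,0.061],
  [0,0,0.075],
  [0,0,0.089],
  [0,0,0.103],
  [0,0,0.116],
  [0,0,0.128],
  [0,0,0.138],
  [0,0,0.146],
  [0,0,0.151],
  [0,0,0.155],
  [0,0,0.158],
  [0,0,0.161],
  [0,0,0.164],
  [0,0,0.167],
], yaw=[0,0,0,0,0,0,0,0,0,0,0,0,0,0,0,0,0,0,0,0])

```text
t: 13.6
ee_pos: [0.4318, -0.008, 0.1659]
tool_rot: [[0.992, -0.13, 0.002], [-0.13, -0.992, -0.0], [0.002, 0.0, -1.0]]
wrist_force: [-0.3, -0.6, -1.5]
grip_width: 0.0238
finger_force: 29.6
```

Call:
arm_command([
  [0,0,0.002],
  [0,0,0.004],
  [0,0,0.006],
  [0,0,0.008],
  [0,0,0.0095],
  [0,0,0.0095],
], yaw=[0,0,0,0,0,0])

```text
t: 14.1
ee_pos: [0.4308, -0.0079, 0.1552]
tool_rot: [[0.992, -0.13, -0.001], [-0.13, -0.992, 0.0], [-0.001, 0.0, -1.0]]
wrist_force: [0.6, -0.6, -1.7]
grip_width: 0.024
finger_force: 29.6
```

Call:
arm_command([
  [0.003,0,0],
  [0.006,0,0],
  [0.01,0,0],
  [0.014,0,0],
  [0.018,0,0],
  [0.023,0,0],
  [0.028,0,0],
  [0.032,0,0],
  [0.034,0,0],
  [0.034,0,0],
], yaw=[0,0,0,0,0,0,0,0,0,0])

```text
t: 14.93
ee_pos: [0.4652, -0.0124, 0.1554]
tool_rot: [[0.992, -0.13, -0.0], [-0.13, -0.992, -0.0], [-0.0, 0.0, -1.0]]
wrist_force: [-0.6, 0.2, -1.2]
grip_width: 0.0241
finger_force: 29.6
```

```bash
python3 - <<'E'
from h import *
o=robot.observe();print(o['t'],o['ee_pos'],o['wrist_force'])
s=cam('side');uv=proj(s,[.4238,-.0068,.05])[0].astype(int);x,y=uv;print(uv)
save(s,'free.png',(x-60,max(0,y-70),x+60,y+50),4)
E
```

```text
14.9333 [ 0.46515626 -0.01241466  0.15540101] [-0.6367631   0.23496351 -1.20198486]
[336 244]
```

View pics/free.png

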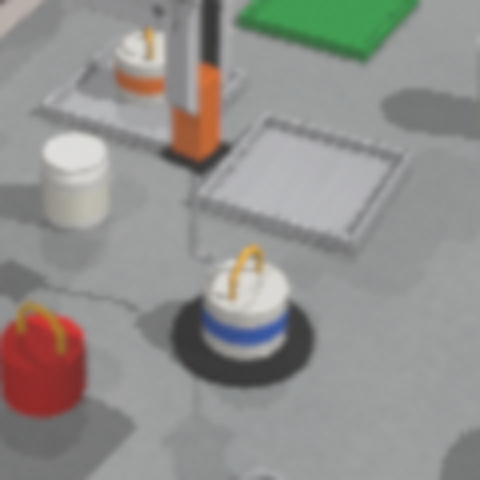

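The crop shows the cartridge upright in the middle of the pad at (245,320), with the hook clear of the loop at (200,250). I'm returning the hook to the fork.

Call:
arm_command([
  [0,0,-0.01],
  [0,0,-0.035],
  [0,0,-0.07],
  [0,0,-0.105],
  [0,0,-0.14],
  [0,-0.01,-0.165],
  [-0.001,-0.035,-0.175],
  [-0.003,-0.07,-0.175],
  [-0.004,-0.105,-0.175],
  [-0.006,-0.14,-0.175],
  [-0.007,-0.175,-0.175],
  [-0.009,-0.21,-0.175],
  [-0.01,-0.245,-0.175],
  [-0.011,-0.275,-0.175],
  [-0.012,-0.29,-0.17],
  [-0.012,-0.2927,-0.155],
  [-0.012,-0.2927,-0.13],
  [-0.012,-0.2927,-0.1],
  [-0.012,-0.2927,-0.09],
  [-0.012,-0.2927,-0.09],
], yaw=[0,0,0,0,0,0,-0.02,-0.05,-0.08,-0.11,-0.15,-0.19,-0.218,-0.218,-0.218,-0.218,-0.218,-0.218,-0.218,-0.218])

```text
t: 16.65
ee_pos: [0.4891, 0.2781, 0.2419]
tool_rot: [[0.996, 0.087, -0.007], [0.087, -0.996, -0.003], [-0.007, 0.003, -1.0]]
wrist_force: [-0.7, -0.3, -0.6]
grip_width: 0.0234
finger_force: 29.6
```

```bash
python3 - <<'E'
from h import *
o=robot.observe();print(o['t'],o['ee_pos'],o['wrist_force'],np.array(o['tool_rot'])[:,0]);print(delta([.4913,.2793,.121]))
E
```

```text
16.65 [0.48913393 0.27812311 0.241882  ] [-0.69057916 -0.28223473 -0.56439402] [ 0.9961813   0.08701592 -0.00714407]
[ 0.00312379 -0.00133298  0.12085942]
```

Call:
arm_command([
  [0,0,0.005],
  [0,0,0.005],
  [0,0,0.005],
], yaw=[0,0,0])

```text
t: 16.9
ee_pos: [0.4916, 0.2794, 0.2426]
tool_rot: [[0.996, 0.087, 0.003], [0.087, -0.996, 0.001], [0.003, -0.001, -1.0]]
wrist_force: [-0.6, 0.0, -1.3]
grip_width: 0.024
finger_force: 29.6
```

```bash
python3 - <<'E'
from h import *
print(robot.observe()['ee_pos'],delta([.4913,.2793,.121]))
E
```

```text
[0.49164833 0.2794456  0.24256734] [-0.00074088  0.00022169  0.12156546]
```

Call:
arm_command([
  [0,0,0.008],
  [0,0,0.02],
  [0,0,0.033],
  [0,0,0.046],
  [0,0,0.059],
  [0,0,0.072],
  [0,0,0.085],
  [0,0,0.096],
  [0,0,0.105],
  [0,0,0.111],
  [0,0,0.115],
  [0,0,0.118],
  [0,0,0.1195],
  [0,0,0.1195],
  [0,0,0.1195],
], yaw=[0,0,0,0,0,0,0,0,0,0,0,0,0,0,0])

```text
t: 18.15
ee_pos: [0.4912, 0.2796, 0.1217]
tool_rot: [[0.996, 0.088, 0.001], [0.088, -0.996, 0.0], [0.001, -0.0, -1.0]]
wrist_force: [0.3, -0.4, -1.6]
grip_width: 0.0239
finger_force: 29.6
```

Call:
arm_command([
  [0,0,0.0005],
  [0,0,0.001],
  [0,0,0.001],
], yaw=[0,0,0])

```text
t: 18.4
ee_pos: [0.4913, 0.2796, 0.1209]
tool_rot: [[0.996, 0.088, 0.001], [0.088, -0.996, 0.001], [0.001, -0.0, -1.0]]
wrist_force: [-0.5, -0.6, 0.4]
grip_width: 0.0243
finger_force: 29.6
```

Call:
arm_command([
  [0,0,0],
  [0,0,0],
  [0,0,0],
  [0,0,0],
  [0,0,0],
  [0,0,0],
  [0,0,0],
  [0,0,0],
  [0,0,0],
], yaw=[0,0,0,0,0,0,0,0,0], jaw=0)

```text
t: 19.15
ee_pos: [0.4909, 0.2794, 0.12]
tool_rot: [[0.996, 0.088, 0.0], [0.088, -0.996, -0.0], [-0.0, 0.0, -1.0]]
wrist_force: [-0.5, -0.1, 0.4]
grip_width: 0.0806
finger_force: 0.0
```

Call:
arm_command([
  [0,0,-0.02],
  [0,0,-0.06],
  [0,0,-0.1],
  [0,0,-0.13],
  [0,0,-0.13],
  [0,0,-0.13],
], yaw=[0,0,0,0,0,0])

```text
t: 19.65
ee_pos: [0.492, 0.2799, 0.2531]
tool_rot: [[0.996, 0.088, 0.006], [0.088, -0.996, 0.002], [0.006, -0.002, -1.0]]
wrist_force: [0.3, 0.9, -0.5]
grip_width: 0.0938
finger_force: 0.0
```

```bash
python3 - <<'E'
from h import *
o=robot.observe();R=np.array(o['tool_rot']);print(o['t'],o['ee_pos'])
w=cam('wrist')
P=pts(w);H=hsv(w);Z=P[...,2];r=np.hypot(P[...,0]-.491,P[...,1]-.278)
org=(H[...,0]<16)&(H[...,1]>130)&(H[...,2]>80)&(r<.05)
m=org&(Z>.16);ys,xs=np.nonzero(m);print('handle',len(xs),np.nanmedian(P[m],0),P[org][:,2].max(),cv2.minAreaRect(onz(w,np.c_[xs,ys],.17)[:,:2].astype(np.float32)))
# cartridge on pad
t=cam('top');P=pts(t);H=hsv(t)
m=(abs(P[...,2]-.048)<.006)&(np.hypot(P[...,0]-.424,P[...,1]+.007)<.045)
ys,xs=np.nonzero(m);print('cart top',len(xs),np.nanmean(onz(t,np.c_[xs,ys],.048),0))
P=pts(w);H=hsv(w)
m=(abs(P[...,2]-.048)<.006)&(np.hypot(P[...,0]-.424,P[...,1]+.007)<.045)
ys,xs=np.nonzero(m)
if len(xs):print('cart wrist',len(xs),cv2.minEnclosingCircle(onz(w,np.c_[xs,ys],.048)[:,:2].astype(np.float32)))
m=(abs(P[...,2]-.014)<.006)&(np.hypot(P[...,0]-.45,P[...,1]+.198)<.1);print(m.sum())
a=w['image'][60:300,200:640];cv2.imwrite('pics/back.png',cv2.resize(a,None,fx=1.6,fy=1.6)[:,:,::-1])
E
```

```text
19.65 [0.49200363 0.27994234 0.25306713]
handle 627 [0.49312493 0.27956933 0.16978869] 0.17180568479187688 ((0.49311405420303345, 0.2794630527496338), (0.0244496688246727, 0.023848850280046463), 5.084041595458984)
cart top 258 [ 0.42359524 -0.00820714  0.048     ]
cart wrist 1075 ((0.42434433102607727, -0.005371428094804287), 0.03079344891011715)
735
```

View pics/back.png

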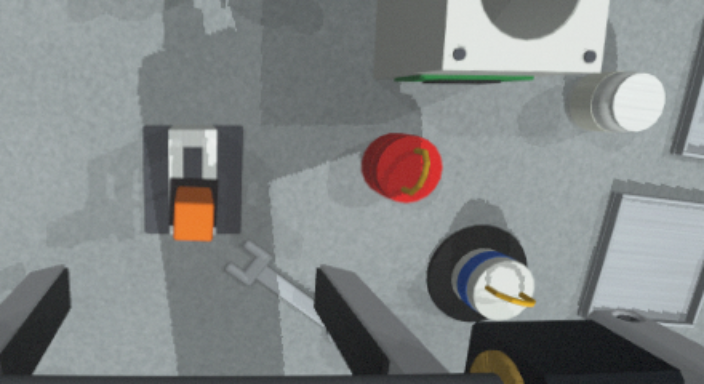

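The view shows the hook hanging in the fork at (194,210) and the cartridge upright on the pad at (500,288). I'm moving above the cartridge body.

Call:
arm_command([
  [-0.01,0.03,0],
  [-0.022,0.068,0],
  [-0.035,0.106,0],
  [-0.047,0.144,0],
  [-0.06,0.182,0],
  [-0.072,0.22,0.01],
  [-0.084,0.255,0.04],
  [-0.09,0.275,0.075],
  [-0.092,0.2795,0.1],
  [-0.092,0.2795,0.11],
  [-0.092,0.2795,0.11],
  [-0.092,0.2795,0.11],
], yaw=[0,0,0,0,0,0,0,0,0,0,0,0])

```text
t: 20.75
ee_pos: [0.4234, -0.0064, 0.1395]
tool_rot: [[0.996, 0.088, -0.002], [0.088, -0.996, 0.001], [-0.002, -0.001, -1.0]]
wrist_force: [-0.6, 0.5, -0.3]
grip_width: 0.094
finger_force: 0.0
```

```bash
python3 - <<'E'
from h import *
o=robot.observe();R=np.array(o['tool_rot']);print(o['t'],o['ee_pos'],R[:,0])
print(delta([.424,-.007,.016]))
t=cam('side');P=pts(t)
# tray: wall-top rectangle
H=hsv(t);m=(abs(P[...,2]-.009)<.010)&(P[...,2]>.003)&(abs(P[...,0]-.45)<.085)&(abs(P[...,1]+.198)<.085)
ys,xs=np.nonzero(m);print('tray side',len(xs),cv2.minAreaRect(P[m][:,:2].astype(np.float32)))
E
```

```text
20.75 [ 0.42338798 -0.00640838  0.13953713] [ 0.99609412  0.08827987 -0.00178135]
[0.00077747 0.00074547 0.12353537]
tray side 861 ((0.45053404569625854, -0.1990983635187149), (0.1710233986377716, 0.1505124717950821), 78.10922241210938)
```

Call:
arm_command([
  [0.0005,0.0005,0.03],
  [0.0005,0.0005,0.06],
  [0.0005,0.0005,0.09],
  [0.0005,0.0005,0.11],
  [0.0005,0.0005,0.12],
  [0.0005,0.0005,0.1235],
  [0.0005,0.0005,0.1235],
  [0.0005,0.0005,0.1235],
], yaw=[0,0,0,0,0,0,0,0])

```text
t: 21.47
ee_pos: [0.4262, -0.0075, 0.0186]
tool_rot: [[0.996, 0.088, 0.004], [0.088, -0.996, -0.001], [0.004, 0.001, -1.0]]
wrist_force: [-0.5, -1.1, 0.7]
grip_width: 0.094
finger_force: 0.0
```

Call:
arm_command([
  [0,0,0],
  [0,0,0],
  [0,0,0],
  [0,0,0],
  [0,0,0],
  [0,0,0],
  [0,0,0],
  [0,0,0],
  [0,0,0],
  [0,0,0],
], yaw=[0,0,0,0,0,0,0,0,0,0], jaw=1, grip_force=25)

```text
t: 22.3
ee_pos: [0.4243, -0.0077, 0.0167]
tool_rot: [[0.996, 0.088, 0.0], [0.088, -0.996, -0.0], [0.0, 0.0, -1.0]]
wrist_force: [-0.3, -0.7, 1.7]
grip_width: 0.0568
finger_force: 25.0
```

Call:
arm_command([
  [0,0,-0.008],
  [0,0,-0.025],
  [0,0,-0.045],
  [0,0.003,-0.065],
  [0.001,0.012,-0.08],
  [0.001,0.027,-0.088],
  [0.002,0.047,-0.09],
  [0.003,0.07,-0.09],
  [0.005,0.095,-0.09],
  [0.006,0.12,-0.09],
  [0.007,0.145,-0.09],
  [0.008,0.165,-0.09],
  [0.009,0.18,-0.09],
  [0.009,0.189,-0.09],
  [0.009,0.192,-0.09],
  [0.009,0.192,-0.09],
  [0.009,0.192,-0.09],
], yaw=[0,0,0,0,0,0,0,0,0,0,0,0,0,0,0,0,0])

```text
t: 23.72
ee_pos: [0.4499, -0.1971, 0.1064]
tool_rot: [[0.996, 0.088, -0.0], [0.088, -0.996, 0.001], [-0.0, -0.001, -1.0]]
wrist_force: [0.2, -0.4, -2.6]
grip_width: 0.057
finger_force: 25.0
```

```bash
python3 - <<'E'
from h import *
o=robot.observe();R=np.array(o['tool_rot']);print(o['t'],o['ee_pos'],o['wrist_force'],o['grip_width'])
w=cam('wrist');P=pts(w);Z=P[...,2]
m=(Z>.0035)&(Z<.02)&(abs(P[...,0]-.45)<.085)&(abs(P[...,1]+.198)<.085)
m=cv2.morphologyEx(m.astype(np.uint8),cv2.MORPH_OPEN,np.ones((3,3)))>0
q=P[m];print(m.sum(),np.percentile(q,[1,50,99],axis=0).round(3),cv2.minAreaRect(q[:,:2].astype(np.float32)))
f=(abs(Z-.005)<.004)&m;print('floor z',np.median(Z[f]))
E
```

```text
23.7167 [ 0.44993116 -0.19709829  0.10643838] [ 0.19667419 -0.36844058 -2.62451246] 0.05702109329731873
4741 [[ 0.415 -0.258  0.004]
 [ 0.488 -0.197  0.005]
 [ 0.517 -0.129  0.015]] ((0.4627682566642761, -0.19350546598434448), (0.12985435128211975, 0.11052291095256805), 89.5657958984375)
floor z 0.004267593966427675
```

Call:
arm_command([
  [0,0,0.005],
  [0,0,0.017],
  [0,0,0.032],
  [0,0,0.047],
  [0,0,0.06],
  [0,0,0.071],
  [0,0,0.079],
  [0,0,0.084],
  [0,0,0.087],
  [0,0,0.089],
  [0,0,0.0905],
  [0,0,0.0905],
  [0,0,0.0905],
], yaw=[0,0,0,0,0,0,0,0,0,0,0,0,0])

```text
t: 24.85
ee_pos: [0.4505, -0.1982, 0.0166]
tool_rot: [[0.996, 0.088, 0.001], [0.088, -0.996, -0.001], [0.001, 0.001, -1.0]]
wrist_force: [0.0, 0.4, -2.6]
grip_width: 0.0566
finger_force: 25.0
```

Call:
arm_command([
  [0,0,0.0006],
  [0,0,0.0012],
  [0,0,0.0012],
  [0,0,0.0012],
], yaw=[0,0,0,0])

```text
t: 25.18
ee_pos: [0.4501, -0.198, 0.015]
tool_rot: [[0.996, 0.088, 0.0], [0.088, -0.996, -0.0], [0.0, 0.0, -1.0]]
wrist_force: [-1.0, 0.4, -2.9]
grip_width: 0.057
finger_force: 25.0
```

Call:
arm_command([
  [0,0,0.0006],
  [0,0,0.0012],
  [0,0,0.0012],
  [0,0,0.0012],
], yaw=[0,0,0,0])

```text
t: 25.52
ee_pos: [0.4502, -0.1981, 0.0147]
tool_rot: [[0.996, 0.088, 0.0], [0.088, -0.996, -0.0], [0.0, 0.0, -1.0]]
wrist_force: [-3.5, 1.9, 5.3]
grip_width: 0.0566
finger_force: 25.0
```

Call:
arm_command([
  [0,0,0],
  [0,0,0],
  [0,0,0],
  [0,0,0],
  [0,0,0],
  [0,0,0],
], yaw=[0,0,0,0,0,0], jaw=0.2)

```text
t: 26.02
ee_pos: [0.4501, -0.198, 0.0135]
tool_rot: [[0.996, 0.088, 0.0], [0.088, -0.996, -0.0], [0.0, 0.0, -1.0]]
wrist_force: [0.8, 1.3, 0.8]
grip_width: 0.0751
finger_force: 0.0
```

Call:
arm_command([
  [0,0,-0.01],
  [0,0,-0.03],
  [0,0,-0.06],
  [0,0,-0.1],
  [0,0,-0.14],
  [0,0,-0.18],
  [0,0,-0.2],
  [-0.03,0.0,-0.2],
  [-0.07,0.0,-0.2],
  [-0.11,0,-0.2],
  [-0.11,0,-0.2],
  [-0.11,0,-0.2],
], yaw=[0,0,0,0,0,0,0,0,0,0,0,0])

```text
t: 27.02
ee_pos: [0.3397, -0.2079, 0.2149]
tool_rot: [[0.996, 0.085, 0.003], [0.085, -0.996, -0.002], [0.002, 0.002, -1.0]]
wrist_force: [0.4, -0.2, -0.6]
grip_width: 0.0752
finger_force: 0.0
```

```bash
python3 - <<'E'
from h import *
s=cam('side');t=cam('top');save(s,'end.png',(180,140,480,360),2.6)
P=pts(t);m=(abs(P[...,2]-.047)<.006)&(np.hypot(P[...,0]-.45,P[...,1]+.198)<.05);print(m.sum(),P[m].mean(0) if m.any() else '')
E
```

```text
252 [ 0.44948873 -0.19831365  0.04602993]
```

View pics/end.png

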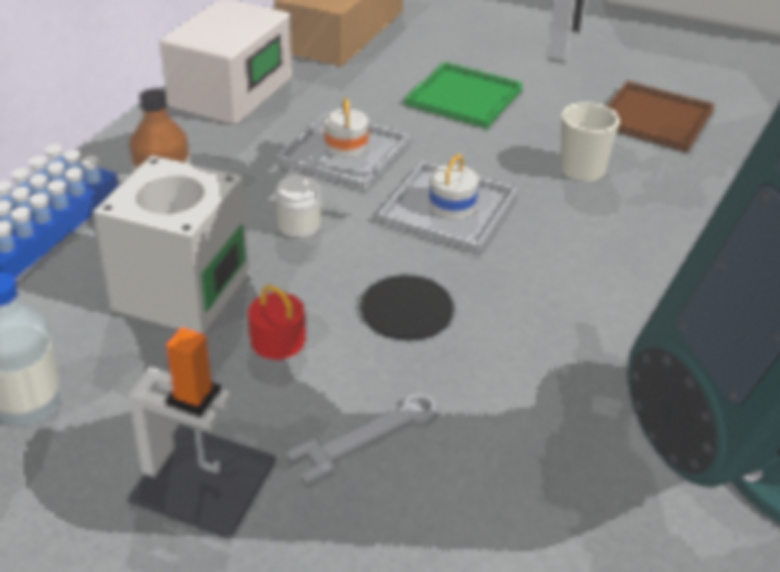

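The picture shows the blue-banded cartridge upright in the steel tray at (453,190), the hook hanging in the fork at (190,370), and everything else where it was.

```bash
python3 -c "
from rig import robot
print(robot.hand_in())"
```

```text
the job is handed in; nothing more can be done
None
```

The job is handed in at about 27 s of the 72 s: the blue-banded cartridge stands upright in the empty steel tray, the hook hangs back in its fork, and the last camera view showed nothing else disturbed.

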